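Register the vial block against both stop bars and hold it

TASK

Pick up the six-vial aluminium block from the bench, set it upright and flat on the grey plate with its long side along the longer steel stop bar, and slide it into the corner until it bears on both stop bars at once. Press firmly but gently, as one would by hand, and finish while still holding it pressed against both bars, so that I can bolt it down; nothing is let go at the end. Leave the small four-vial block and the glassware where they are.

Things in the scene. Friction and masses are not known exactly. Their poses are not given: they have to be found in the camera images.
- block_mid (a point): centre of the loose six-vial block: plain aluminium, 90 mm long (x) x 46 wide (y) x 55 high (z up), 0.35 to 0.7 kg, starts upright on the bench. Six black vial caps (two rows of three along x) stick up 12 mm from its top, inside its outline. The point is 27.5 mm above its underside. Both ends are alike. Grip across the 46 mm in the upper half, so the fingers pass over the bars.
- corner (a point): inside corner of the two stop bars, level with the plate's top. z up; the long bar's inner face is the plane x = 0 and runs 150 mm towards -y; the short bar's inner face is the plane y = 0 and runs 90 mm towards -x; the bars lie on the + sides, the open plate on the -x, -y side. With the block home, its centre is at x -23, y -45, z +27.5 mm in this frame, its long axis along y.
- long_bar: longer steel stop bar, 165 x 15 mm, 16 mm high, rigidly fixed on the plate; origin at the centre of its underside, length along its y. The block's 90 mm side goes against it; about 5 to 15 N of push is right, 1.5 to 40 N is accepted.
- short_bar: shorter steel stop bar, 90 x 15 mm, 16 mm high, rigidly fixed on the plate; origin at the centre of its underside, length along its x. The block's 46 mm end goes against it, with the same push as on the long bar.
- stage: the grey plate, smooth and slick like the bars (sliding friction about 0.25), 200 x 200 x 12 mm thick, fixed to the bench, its top 12 mm above the bench; origin at the centre of its underside, axes parallel to those of the corner, which lies at x +70, y +70 mm
- block: the same six-vial block, origin at the centre of its underside
- small_block_mid (a point): centre of a smaller loose aluminium block, 46 x 46 x 40 mm high, with four black vial caps: a bystander, leave it alone
- wash_bottle: bystander: white plastic wash bottle with red cap and bent spout, 72 mm across, 205 mm high; origin under its centre
- reagent_bottle: bystander: amber glass bottle with a glass stopper, 74 mm across, 148 mm high; origin under its centre
- beaker: bystander: small white open beaker, 64 mm across, 75 mm high; origin under its centre

How it is judged (in metres and radians):
On the way:
1. the six-vial block is picked up off the bench in the fingers (height (world z) of block above 0.009 m and contact force between block and the fingers above 1 N), for 0.1 s.
At the end, for the whole second after the job is handed in: The six-vial block stands flat on the plate (3 mm, 0.05 rad), long side along the long bar (0.04 rad), centre within 3 mm of home in the corner; it presses on both bars at once, each with 1.5 to 40 N; the fingers still hold or push it; it is at rest (contact force between block and long_bar between 1.5 and 40 N and contact force between block and short_bar between 1.5 and 40 N and contact force between block and the fingers above 1 N and x of block_mid in the frame of corner between -0.026 and -0.02 m and y of block_mid in the frame of corner between -0.048 and -0.042 m and z of block_mid in the frame of corner between 0.0245 and 0.0305 m and angle between the x axis of block_mid and the y axis of corner, either way round below 0.04 rad and angle between block_mid's own z axis and vertical below 0.05 rad and linear speed of block below 0.01 m/s); the arm keeps its last pose, push and grip.
It fails at once if the block is slammed into a stop bar (over 80 N) (contact force between block and long_bar above 80 N or contact force between block and short_bar above 80 N).
It fails at once if a bystander (small block, wash bottle, reagent bottle, beaker) is shifted by more than 20 mm or tipped (distance of any of small_block_mid, wash_bottle, reagent_bottle, beaker from where it was at the start of the episode above 0.02 m or angle between any of small_block_mid, wash_bottle, reagent_bottle, beaker's own z axis and vertical above 0.3 rad).
It also fails if it takes over 64 s, if anything falls off the work surface, if the arm or the gripper's body presses on something with over 40 N, if the wrist force passes 120 N, or if a joint passes its speed limit or range.

ROBOT

A 7-joint arm with a two-finger parallel gripper is mounted at the origin on the work surface. World frame = base frame: x ahead of the robot, y to its left, z up, the work surface at z = 0. Lengths are in mm, angles in rad, forces in N, time in s.
With the tool pointing down it reaches from about 425 to 925 mm from the base axis. Payload 6.8 kg.
Tool frame: the origin (TCP) lies between the finger pads; the fingertips stand 17 mm ahead of it and the grasp point (between the pads) lies 2 mm behind it; z points along the fingers, y is the line along which they close (so a half turn about z gives the same grasp; the last joint's range is limited). The gripper opens to 85 mm and grips with 20 to 120 N. Pads are 22 mm wide; open, the fingers measure 114 mm over their backs; the gripper's body (76 mm by 85 mm) begins 54 mm behind the grasp point. The pads swing forward as they close: fully open they stand 13 mm farther back than shut.
Start: joints at [1.064, 0.477, 0.022, 1.555, -0.011, 1.109, -0.083], TCP at [262.121, -622.044, 248.308] pointing down, gripper open.
Joint ranges: [-2.96, 2.96], [-0.34, 2.1], [-1.41, 1.46], [0.24, 2.44], [-1.37, 4.51], [0.17, 1.92], [-2.96, 2.96]. Speed limits (rad/s): [2.39, 2.39, 3.14, 3.14, 3.14, 3.14, 3.14].

INTERFACE

Orientations are given as a unit quaternion [w, x, y, z].
In Python, from plant import arm gives the robot as it stands. The module is installed in compiled form; this text tells all that it offers.
- The arm moves only by the shell command python3 -m jog 'ROWS'. ROWS is JSON, a list of rows, each a list of 7 numbers: the shift along the tool's x, y, z in m, then the turn, a rotation vector about the tool's x, y, z in degrees, then the finger opening in m, from 0 to 0.0854. In form: [[dx, dy, dz, ax, ay, az, fingers], ...]. A call has 1 to 20 rows; each row is the pose to reach, as a shift and turn from the pose commanded when the call began, along the tool's axes at that moment; what a row does not reach only later rows make up. A row lasts 1/12 s, in which the tool goes at most 41.7 mm and 7.16 degrees, less where a joint would pass 70% of its speed; a pose out of reach is approached as far as the arm can. A call with a gripper value outside its range is refused whole. The fingers move at their own pace and stop on an object; the grip force is fixed at half the most. Time passes only in rows, so rows that repeat a pose let the fingers close. It gives the time, the measured TCP pose, the force, the opening and the grip force at its end, in the units of the state.
- arm.read_state(): the state, without advancing time (a new reading comes with each control period).
- arm.capture(name): name is "scene" or "top"; returns the picture (480x640x3 uint8, red, green, blue); there is no depth.
- arm.camera_info(name): a dict with "vfov" (degrees; the focal length in pixels is half the picture's height over the tangent of half this angle, whatever the lens; pixels are square), "cx", "cy" (the principal point, pixels), "distortion" ([k1, k2, p1, p2, k3] as OpenCV has them; the pictures are not rectified), "extrinsics" (4x4, takes a point from world to camera coordinates). Camera axes: x right, y down, z forward; pixel columns grow to the right and rows downward; lengths in mm; the calibration is good to about 2 mm. A picture is of the moment at which its call begins. camera_info takes no time and is no camera call.
- arm.hand_in(): hands the job in; it is judged then, once.
Trained networks look in the newest picture that a camera, given by its name, has taken for a name from the list of things; names that differ only in an ending like _2 or _b are one class to them, and where a whole thing is asked for, a point or a joint stands for the part that bears it (a point fixed in the world has none). Each returns a list of dicts, best first, with "p" (0 to 1); they miss things now and then, are a little off and sometimes report something else, mostly with a low value. They report only what shows in the picture. A call takes as long as a camera call.
- arm.cut_out(label, camera): "pixels" (480x640 bool, what is visible of it) and "xy" ([column, row] in pixels, amid what is visible of it).
The state is a dict: "time_s": time; "joint_positions": joint angles; "qvel": joint speeds; "tau": joint torques, N m; "ee_pos": TCP position; "tcp_rot": TCP orientation; "contact_force": force on the tool from outside, world axes, zero at the start; "ft_torque": the same for the moment, N m; "width": finger opening in mm; "gripper_force": force on a finger pad.
Only numpy, scipy, OpenCV 4.12 (cv2) and the standard library are available. Lean on these libraries where they do the work, as an engineer would, in place of code of your own. Each camera call takes 0.05 s, during which the arm holds its last target. There are 200 camera calls.

## Working session

There is one attempt and no reset: what is moved stays moved. The work goes in short steps, Python scripts to look and compute and a shell command to move; the robot and the scene stay as the last step left them, time stands still between calls to the robot, and variables do not carry over. Pictures are saved under pics/ and viewed, at most 10 in all, crops included, and the job is handed in when it is done.

```bash
mkdir -p pics
cat > h.py <<'E'
import numpy as np,cv2
from plant import arm
def cam(n):
    c=arm.camera_info(n);f=240/np.tan(np.radians(c["vfov"]/2))
    return np.array([[f,0,c["cx"]],[0,f,c["cy"]],[0,0,1]]),np.array(c["distortion"],float),np.array(c["extrinsics"],float)
def ray(n,px,z):
    K,d,E=cam(n);p=cv2.undistortPoints(np.array(px,float).reshape(-1,1,2),K,d)[:,0]
    R,t=E[:3,:3],E[:3,3];o=-R.T@t;v=np.c_[p,np.ones(len(p))]@R
    return o+v*((z-o[2])/v[:,2])[:,None]
def proj(n,P):
    K,d,E=cam(n);P=np.array(P,float).reshape(-1,3)
    return cv2.projectPoints(P,cv2.Rodrigues(E[:3,:3])[0],E[:3,3],K,d)[0][:,0]
E
python3 - <<'E'
from h import *
ims=[]
for n in("scene","top"):
    im=arm.capture(n);cv2.imwrite(f"pics/{n}0.png",im[:,:,::-1])
    E=cam(n)[2];print(n,(-E[:3,:3].T@E[:3,3]).round(),E[2,:3].round(2))
    for l in("block","block_mid","stage","long_bar","short_bar","small_block_mid","wash_bottle","reagent_bottle","beaker"):
        r=arm.cut_out(l,n)
        for q in r[:2]:
            m=q["pixels"].astype(np.uint8);print(l,round(q["p"],2),np.round(q["xy"]),m.sum(),ray(n,[q["xy"]],20).round()[0])
print(arm.read_state())
E
```

```text
scene [1080. -464. 1027.] [-0.4   0.37 -0.84]
block 0.72 [268. 295.] 1164 [ 645. -226.   20.]
block_mid 0.62 [271. 292.] 1190 [ 643. -217.   20.]
stage 0.95 [335. 195.] 4473 [544.  95.  20.]
stage 0.44 [445. 164.] 1388 [679. 393.  20.]
long_bar 0.8 [362. 201.] 361 [608. 132.  20.]
short_bar 0.52 [352. 172.] 216 [520. 184.  20.]
wash_bottle 0.89 [444. 162.] 1399 [676. 396.  20.]
reagent_bottle 0.65 [194. 340.] 1522 [ 613. -418.   20.]
reagent_bottle 0.3 [352. 173.] 238 [521. 180.  20.]
beaker 0.68 [372. 256.] 764 [741.  27.  20.]
top [ 441.  -29. 1229.] [ 0.17  0.02 -0.99]
block 0.94 [409. 234.] 789 [ 657. -229.   20.]
block_mid 0.72 [406. 237.] 851 [ 649. -222.   20.]
block_mid 0.17 [275. 281.] 6272 [530. 105.  20.]
stage 0.83 [271. 279.] 6204 [534. 114.  20.]
long_bar 0.79 [261. 249.] 457 [609. 142.  20.]
small_block_mid 0.59 [393. 296.] 388 [ 501. -190.   20.]
wash_bottle 0.77 [175. 205.] 1136 [719. 370.  20.]
reagent_bottle 0.69 [490. 243.] 1085 [ 640. -430.   20.]
beaker 0.84 [318. 192.] 538 [761.   4.  20.]
beaker 0.41 [276. 282.] 6285 [526. 103.  20.]
{'time_s': 1.0, 'joint_positions': array([ 1.06387881,  0.47699898,  0.02240067,  1.5554109 , -0.01147536,
        1.10929863, -0.0831164 ]), 'qvel': array([ 0.00081171, -0.00067872,  0.00057052, -0.00153825,  0.00041417,
       -0.00030826,  0.00016082]), 'tau': array([-6.05659557e-05, -5.96327233e+01,  1.60612017e+00, -2.81545579e+01,
        1.24111827e-02,  1.50403921e-03, -3.14918259e-05]), 'ee_pos': array([ 262.12533927, -622.03768028,  248.30400161]), 'tcp_rot': array([ 7.37453835e-06,  9.80186566e-01,  1.98076490e-01, -2.49824510e-06]), 'contact_force': array([-0.41631058,  0.15885381,  0.26089295]), 'ft_torque': array([-0.02632956, -0.00495879, -0.01026574]), 'gripper_force': 0.0, 'width': 85.45586092745307}
```

Run:
```python
from h import *
a=cv2.imread("pics/top0.png")[160:350,200:460];cv2.imwrite("pics/t1.png",cv2.resize(a,None,fx=3,fy=3,interpolation=2))
a=cv2.imread("pics/scene0.png")[130:330,210:470];cv2.imwrite("pics/s1.png",cv2.resize(a,None,fx=3,fy=3,interpolation=2))
```

```text
(no output)
```

View pics/t1.png

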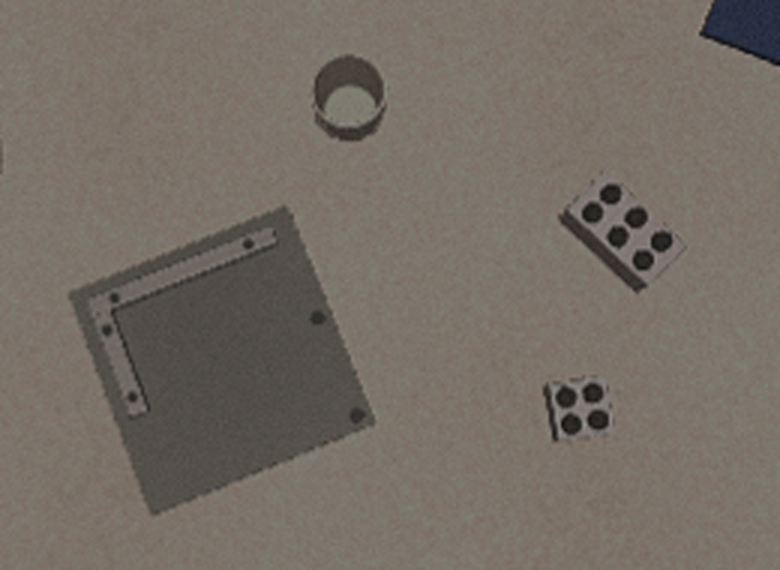

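View pics/s1.png

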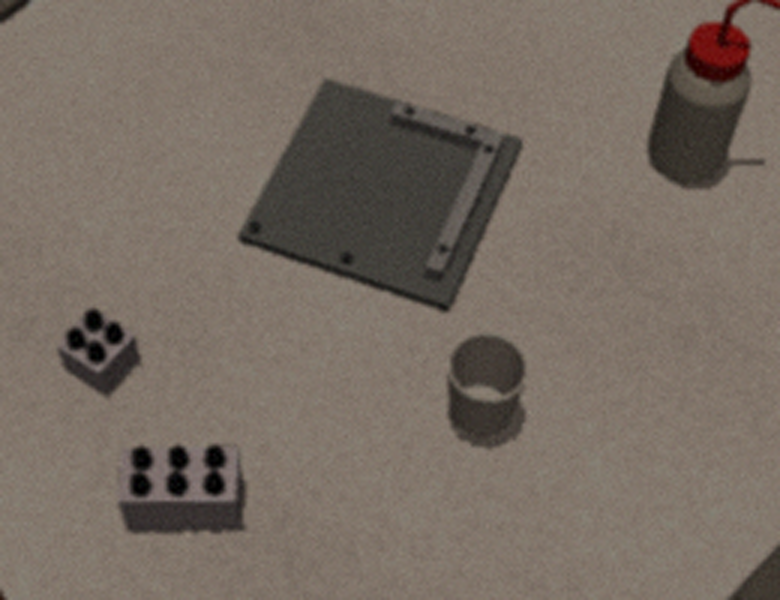

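Run:
```python
from h import *
T=lambda L:np.array(L)/3+[200,160]
S=lambda L:np.array(L)/3+[210,130]
def stage(n,L):
    P=ray(n,L,12)[:,:2] # order: (+,+),(+,-),(-,-),(-,+)
    c=P.mean(0);x=(P[0]+P[1]-P[2]-P[3])/2;y=(P[0]+P[3]-P[1]-P[2])/2
    a=np.arctan2(*x[::-1]);b=np.arctan2(*y[::-1])-np.pi/2;th=(a+b)/2
    print(n,"stage",c.round(1),"len",np.linalg.norm(x),np.linalg.norm(y),"ang",np.degrees([a,b]).round(1))
    R=np.array([[np.cos(th),-np.sin(th)],[np.sin(th),np.cos(th)]])
    k=c+R@[70,70];print(" corner",k.round(1)," home",(k+R@[-23,-45]).round(1))
stage("top",T([(70,293),(288,207),(375,424),(153,515)]))
stage("scene",S([(521,140),(450,308),(240,240),(325,78)]))
def blk(n,L):
    P=ray(n,L,67)[:,:2].reshape(3,2,2);d=P[2].mean(0)-P[0].mean(0);w=P[:,1].mean(0)-P[:,0].mean(0)
    print(n,"block",P.mean((0,1)).round(1),"d",np.linalg.norm(d),np.degrees(np.arctan2(d[1],d[0])),"w",np.linalg.norm(w),np.degrees(np.arctan2(w[1],w[0])))
blk("top",T([(610,193),(592,213),(636,217),(617,236),(661,241),(643,260)]))
blk("scene",S([(141,457),(140,484),(178,457),(178,484),(214,457),(214,484)]))
for n,L in(("top",T([(115,308)])),("scene",S([(476,148)]))): print(n,"inner corner at bar top",ray(n,L,28).round(1))
for n,L in(("top",T([(578,410)])),("scene",S([(95,335)]))): print(n,"small",ray(n,L,52).round(1))
q=arm.read_state()["tcp_rot"]
from scipy.spatial.transform import Rotation as Ro
print(Ro.from_quat(q[[1,2,3,0]]).as_matrix().round(3))
```

```text
top stage [534.4 108.5] len 198.21669312594435 197.4848590256957 ang [23.7 23.5]
 corner [570.5 200.6]  home [567.5 150.2]
scene stage [539.2 109.5] len 196.8248656186772 201.80548942376595 ang [23.8 24.6]
 corner [574.4 202.1]  home [571.9 151.6]
top block [ 645.2 -221. ] d 55.81931621490125 -132.82858275558561 w 21.97571218407961 137.7009930496828
scene block [ 650.6 -223.4] d 55.540816002694775 46.032679780024225 w 22.64488940320221 -41.06396883624488
top inner corner at bar top [[572.4 197.3  28. ]]
scene inner corner at bar top [[573.8 192.6  28. ]]
top small [[ 497.5 -184.3   52. ]]
scene small [[ 503.9 -188.5   52. ]]
[[ 0.922  0.388 -0.   ]
 [ 0.388 -0.922 -0.   ]
 [-0.     0.    -1.   ]]
```

Top view: the six-vial block is at about px (407,233), the small one at (393,296), and the plate is centred at about (273,281). The long bar is on its upper edge and the short bar on its left. Both cameras agree to within about 5 mm: block (648,-222), long axis at 47°; home (570,151), plate yaw 23.9°. Moving above the block.

```bash
python3 -m jog '[[0.511,-0.219,0.068,0,0,-24,0.085],[0.511,-0.219,0.068,0,0,-24,0.085],[0.511,-0.219,0.068,0,0,-24,0.085],[0.511,-0.219,0.068,0,0,-24,0.085],[0.511,-0.219,0.068,0,0,-24,0.085],[0.511,-0.219,0.068,0,0,-24,0.085],[0.511,-0.219,0.068,0,0,-24,0.085],[0.511,-0.219,0.068,0,0,-24,0.085],[0.511,-0.219,0.068,0,0,-24,0.085],[0.511,-0.219,0.068,0,0,-24,0.085],[0.511,-0.219,0.068,0,0,-24,0.085],[0.511,-0.219,0.068,0,0,-24,0.085],[0.511,-0.219,0.068,0,0,-24,0.085],[0.511,-0.219,0.068,0,0,-24,0.085],[0.511,-0.219,0.068,0,0,-24,0.085],[0.511,-0.219,0.068,0,0,-24,0.085],[0.511,-0.219,0.068,0,0,-24,0.085],[0.511,-0.219,0.068,0,0,-24,0.085]]'
python3 - <<'E'
from h import *
from scipy.spatial.transform import Rotation as Ro
s=arm.read_state();q=s["tcp_rot"];print(Ro.from_quat(q[[1,2,3,0]]).as_matrix().round(3),s["ee_pos"])
im=arm.capture("scene");uv=proj("scene",[[648,-222,55]])[0].astype(int);print(uv)
a=im[uv[1]-100:uv[1]+60,uv[0]-100:uv[0]+100,::-1];cv2.imwrite("pics/s2.png",cv2.resize(a,None,fx=3.5,fy=3.5,interpolation=2))
E
```

```text
time_s: 2.5
ee_pos: [646.9, -224.2, 180.5]
tcp_rot: [0.001, 0.918, 0.396, -0.0]
contact_force: [0.2, 0.3, -0.2]
width: 84.8
gripper_force: 0.0
[[ 0.686  0.728 -0.   ]
 [ 0.728 -0.686 -0.001]
 [-0.001  0.001 -1.   ]] [ 646.91623035 -224.20552101  180.51203706]
[269 288]
```

View pics/s2.png

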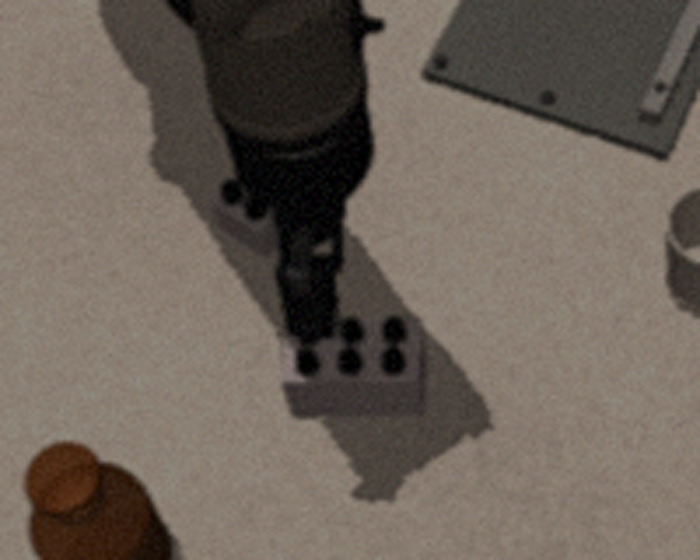

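The near finger is centred over the block's width, and the block is undisturbed with its caps at crop (350,345). Descending to TCP z≈40, then closing.

```bash
python3 -m jog '[[0,0,0.035,0,0,0,0.085],[0,0,0.07,0,0,0,0.085],[0,0,0.1,0,0,0,0.085],[0,0,0.12,0,0,0,0.085],[0,0,0.135,0,0,0,0.085],[0,0,0.14,0,0,0,0.085],[0,0,0.14,0,0,0,0.085],[0,0,0.14,0,0,0,0.0],[0,0,0.14,0,0,0,0.0],[0,0,0.14,0,0,0,0.0],[0,0,0.14,0,0,0,0.0],[0,0,0.14,0,0,0,0.0],[0,0,0.14,0,0,0,0.0],[0,0,0.14,0,0,0,0.0],[0,0,0.14,0,0,0,0.0],[0,0,0.14,0,0,0,0.0],[0,0,0.14,0,0,0,0.0]]'
```

```text
time_s: 3.97
ee_pos: [648.9, -221.9, 42.1]
tcp_rot: [0.001, 0.918, 0.398, 0.001]
contact_force: [-1.8, 0.7, 6.4]
width: 45.2
gripper_force: 64.3
```

```bash
python3 -m jog '[[0,0,-0.01,0,0,0,0],[0,0,-0.03,0,0,0,0],[0,0,-0.06,0,0,0,0],[0,0,-0.09,0,0,0,0],[0,0,-0.1,0,0,0,0],[0,0,-0.1,0,0,0,0],[0,0,-0.1,0,0,0,0]]'
python3 - <<'E'
from h import *
from scipy.spatial.transform import Rotation as Ro
s=arm.read_state();q=s["tcp_rot"];R=Ro.from_quat(q[[1,2,3,0]]).as_matrix();print(R.round(3),s["ee_pos"],s["contact_force"],s["width"])
im=arm.capture("scene")
uv=proj("scene",[s["ee_pos"]])[0].astype(int)
a=im[uv[1]-70:uv[1]+70,uv[0]-90:uv[0]+90,::-1];cv2.imwrite("pics/s3.png",cv2.resize(a,None,fx=4,fy=4,interpolation=2))
# long edge fit of block visible? predicted cap centres with block centred on TCP
c=s["ee_pos"]+[0,0,-14.6+27.5+12]
P=[c+R[:,0]*i*28+R[:,1]*j*11 for i in(-1,0,1) for j in(-1,1)]
print(((proj("scene",P)-uv+[90,70])*4).round())
# target: 25 mm short of home in -x, 30 short in -y (corner frame)
th=np.radians(23.9);ex=np.array([np.cos(th),np.sin(th)]);ey=np.array([-ex[1],ex[0]])
h=np.array([570,151])-20*ex-25*ey
d=np.r_[h-s["ee_pos"][:2],0];print(h,R.T@d, np.degrees(np.arctan2(R[1,0],R[0,0])))
E
```

```text
time_s: 4.55
ee_pos: [647.5, -221.8, 139.8]
tcp_rot: [-0.0, 0.918, 0.398, -0.0]
contact_force: [0.1, 0.9, -4.9]
width: 45.1
gripper_force: 63.0
[[ 0.684  0.73  -0.   ]
 [ 0.73  -0.684 -0.   ]
 [-0.    -0.    -1.   ]] [ 647.51628473 -221.81771377  139.84398944] [ 0.12718017  0.88296714 -4.92492207] 45.0558409700393
[[305. 240.]
 [302. 277.]
 [358. 240.]
 [355. 277.]
 [411. 239.]
 [409. 276.]]
[561.84346056 120.04081938] [ 1.90811537e+02 -2.96307351e+02 -1.75960619e-02] 46.84919531662162
```

View pics/s3.png

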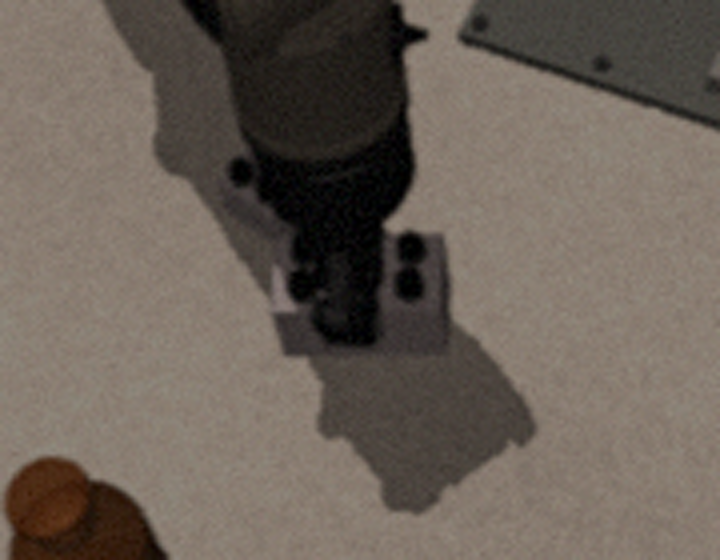

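Grip is central: the caps are where predicted lengthwise, within about 2 px. Carrying it over the plate and turning by 67°.

```bash
python3 -m jog '[[0.191,-0.296,0,0,0,-67,0],[0.191,-0.296,0,0,0,-67,0],[0.191,-0.296,0,0,0,-67,0],[0.191,-0.296,0,0,0,-67,0],[0.191,-0.296,0,0,0,-67,0],[0.191,-0.296,0,0,0,-67,0],[0.191,-0.296,0,0,0,-67,0],[0.191,-0.296,0,0,0,-67,0],[0.191,-0.296,0,0,0,-67,0],[0.191,-0.296,0,0,0,-67,0],[0.191,-0.296,0,0,0,-67,0],[0.191,-0.296,0,0,0,-67,0],[0.191,-0.296,0,0,0,-67,0],[0.191,-0.296,0,0,0,-67,0],[0.191,-0.296,0,0,0,-67,0],[0.191,-0.296,0,0,0,-67,0]]'
python3 -m jog '[[0,0,0.02,0,0,0,0],[0,0,0.04,0,0,0,0],[0,0,0.055,0,0,0,0],[0,0,0.065,0,0,0,0],[0,0,0.07,0,0,0,0],[0,0,0.07,0,0,0,0],[0,0,0.07,0,0,0,0]]'
python3 - <<'E'
from h import *
from scipy.spatial.transform import Rotation as Ro
s=arm.read_state();q=s["tcp_rot"];R=Ro.from_quat(q[[1,2,3,0]]).as_matrix();print(R.round(3),s["ee_pos"],s["contact_force"],s["width"])
im=arm.capture("scene");uv=np.array([340,195])
a=im[uv[1]-75:uv[1]+75,uv[0]-100:uv[0]+100,::-1];cv2.imwrite("pics/s4.png",cv2.resize(a,None,fx=4,fy=4,interpolation=2))
a=arm.capture("top")[210:350,180:360,::-1];cv2.imwrite("pics/t4.png",cv2.resize(a,None,fx=4,fy=4,interpolation=2))
print(np.degrees(np.arctan2(R[1,0],R[0,0])))
E
```

```text
time_s: 5.93
ee_pos: [562.8, 119.3, 140.2]
tcp_rot: [0.0, 0.546, 0.838, -0.0]
contact_force: [-0.2, 0.9, -4.1]
width: 44.7
gripper_force: 63.3
time_s: 6.52
ee_pos: [563.1, 120.1, 70.8]
tcp_rot: [0.0, 0.546, 0.838, 0.0]
contact_force: [0.1, 0.3, -4.1]
width: 45.2
gripper_force: 63.4
[[-0.404  0.915  0.001]
 [ 0.915  0.404  0.   ]
 [-0.     0.001 -1.   ]] [563.09006431 120.10149946  70.76015435] [ 0.10109652  0.27926149 -4.09005416] 45.15088882715291
113.8376200476539
```

View pics/s4.png

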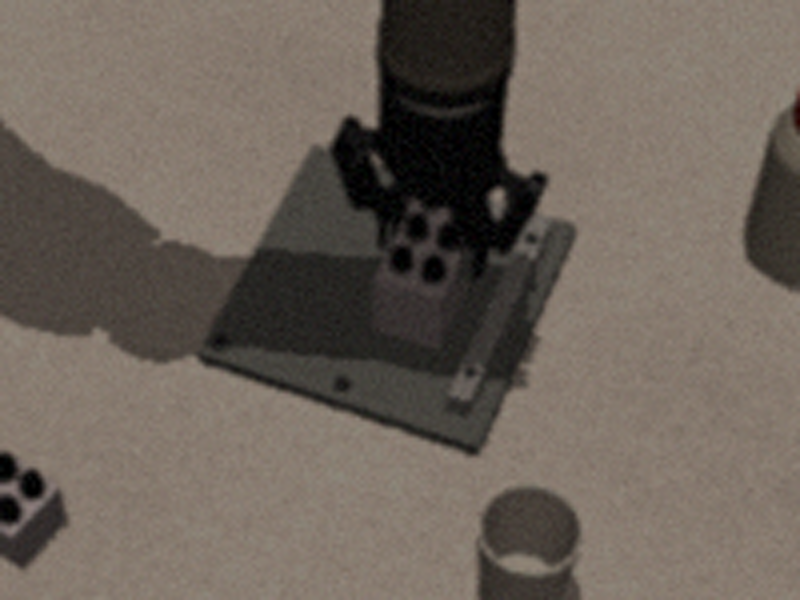

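View pics/t4.png

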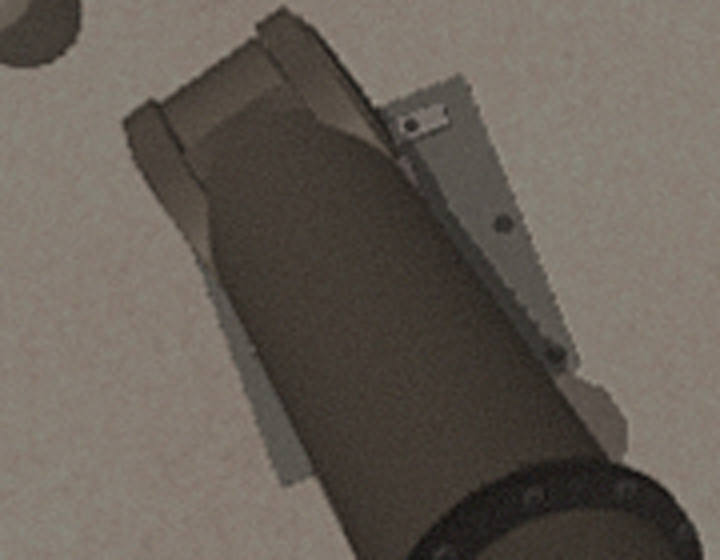

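The block hangs over the plate, parallel to the long bar and with a gap to it (block base at crop (410,340), bar at (470,380)). Lowering to contact.

```bash
python3 -m jog '[[0,0,0.006,0,0,0,0],[0,0,0.011,0,0,0,0],[0,0,0.014,0,0,0,0],[0,0,0.014,0,0,0,0],[0,0,0.014,0,0,0,0]]'; python3 -m jog '[[0,0,0.001,0,0,0,0],[0,0,0.001,0,0,0,0],[0,0,0.001,0,0,0,0]]'; python3 -m jog '[[0,0,0.001,0,0,0,0],[0,0,0.001,0,0,0,0],[0,0,0.001,0,0,0,0]]'
```

```text
time_s: 7.03
ee_pos: [562.4, 119.9, 56.0]
tcp_rot: [-0.0, 0.546, 0.838, -0.0]
contact_force: [0.1, 0.5, -4.0]
width: 44.9
gripper_force: 63.4
time_s: 7.28
ee_pos: [562.8, 120.0, 55.4]
tcp_rot: [0.0, 0.546, 0.838, 0.0]
contact_force: [0.4, -0.5, -3.9]
width: 45.4
gripper_force: 63.4
time_s: 7.53
ee_pos: [562.7, 119.9, 54.3]
tcp_rot: [-0.0, 0.546, 0.838, -0.0]
contact_force: [0.3, -0.5, -5.2]
width: 45.1
gripper_force: 63.4
```

```bash
python3 -m jog '[[0,0,0.0005,0,0,0,0],[0,0,0.001,0,0,0,0],[0,0,0.001,0,0,0,0]]'; python3 -m jog '[[0,0,0.0005,0,0,0,0],[0,0,0.0005,0,0,0,0],[0,0,0.0005,0,0,0,0]]'
```

```text
time_s: 7.78
ee_pos: [562.8, 119.9, 54.1]
tcp_rot: [0.0, 0.546, 0.838, -0.0]
contact_force: [-3.2, -1.2, 4.3]
width: 45.4
gripper_force: 64.5
time_s: 8.03
ee_pos: [562.8, 120.0, 54.1]
tcp_rot: [0.0, 0.546, 0.838, -0.0]
contact_force: [-4.7, -2.0, 9.8]
width: 45.3
gripper_force: 65.1
```

Touchdown at TCP z 54.1. Easing off 0.5 mm, then sliding towards both bars, stopping short of them.

```bash
python3 -m jog '[[0,0,-0.0005,0,0,0,0],[0.004,0.003,-0.0005,0,0,0,0],[0.008,0.006,-0.0005,0,0,0,0],[0.012,0.009,-0.0005,0,0,0,0],[0.016,0.012,-0.0005,0,0,0,0],[0.018,0.013,-0.0005,0,0,0,0],[0.018,0.013,-0.0005,0,0,0,0]]'; python3 -m jog '[[0,0.001,0,0,0,0,0],[0,0.001,0,0,0,0,0],[0,0.001,0,0,0,0,0]]'; python3 -m jog '[[0,0.001,0,0,0,0,0],[0,0.002,0,0,0,0,0],[0,0.002,0,0,0,0,0]]'; python3 -m jog '[[0,0.001,0,0,0,0,0],[0,0.001,0,0,0,0,0],[0,0.001,0,0,0,0,0]]'
```

```text
time_s: 8.62
ee_pos: [568.5, 142.7, 54.1]
tcp_rot: [0.001, 0.546, 0.838, 0.001]
contact_force: [0.2, -1.6, 5.9]
width: 45.0
gripper_force: 64.6
time_s: 8.87
ee_pos: [568.5, 142.7, 54.1]
tcp_rot: [0.0, 0.546, 0.838, 0.0]
contact_force: [-2.3, -1.7, 8.0]
width: 45.3
gripper_force: 64.9
time_s: 9.12
ee_pos: [569.8, 143.4, 54.1]
tcp_rot: [-0.0, 0.546, 0.838, -0.0]
contact_force: [-4.2, -2.9, 10.4]
width: 45.3
gripper_force: 65.2
time_s: 9.37
ee_pos: [570.6, 143.8, 54.1]
tcp_rot: [-0.0, 0.546, 0.838, -0.0]
contact_force: [-5.2, -2.7, 9.9]
width: 45.2
gripper_force: 65.1
```

```bash
python3 -m jog '[[0,0.001,-0.0005,0,0,0,0],[0,0.001,-0.0005,0,0,0,0],[0,0.001,-0.0005,0,0,0,0]]'; python3 -m jog '[[0,0.001,0,0,0,0,0],[0,0.001,0,0,0,0,0],[0,0.001,0,0,0,0,0]]'; python3 -m jog '[[0,0.001,0,0,0,0,0],[0,0.001,0,0,0,0,0],[0,0.001,0,0,0,0,0]]'
```

```text
time_s: 9.62
ee_pos: [571.7, 144.3, 54.1]
tcp_rot: [-0.0, 0.546, 0.838, 0.0]
contact_force: [-3.3, -1.4, 5.3]
width: 45.3
gripper_force: 64.5
time_s: 9.87
ee_pos: [572.2, 144.6, 54.1]
tcp_rot: [-0.0, 0.546, 0.838, -0.0]
contact_force: [-5.0, -1.9, 8.3]
width: 45.0
gripper_force: 65.0
time_s: 10.12
ee_pos: [572.3, 144.6, 54.2]
tcp_rot: [-0.001, 0.546, 0.838, -0.001]
contact_force: [-7.3, -2.2, 11.3]
width: 44.8
gripper_force: 65.4
```

```bash
python3 -m jog '[[0,0.001,-0.0004,0,0,0,0],[0,0.001,-0.0004,0,0,0,0],[0,0.001,-0.0004,0,0,0,0]]'; python3 -m jog '[[0,0.001,-0.0003,0,0,0,0],[0,0.001,-0.0003,0,0,0,0],[0,0.001,-0.0003,0,0,0,0]]'
```

```text
time_s: 10.37
ee_pos: [572.3, 144.7, 54.2]
tcp_rot: [-0.001, 0.546, 0.838, -0.002]
contact_force: [-10.1, -3.8, 11.7]
width: 44.9
gripper_force: 65.3
time_s: 10.62
ee_pos: [572.4, 144.7, 54.2]
tcp_rot: [-0.002, 0.546, 0.838, -0.003]
contact_force: [-10.8, -3.9, 12.0]
width: 44.9
gripper_force: 65.4
```

The long bar is bearing at about 11 N. Now sliding along it to the short bar.

```bash
python3 -m jog '[[0.001,0,-0.0003,0,0,0,0],[0.002,0,-0.0003,0,0,0,0],[0.003,0,-0.0003,0,0,0,0],[0.003,0,-0.0003,0,0,0,0]]'; python3 -m jog '[[0.001,0,0,0,0,0,0],[0.001,0,0,0,0,0,0],[0.001,0,0,0,0,0,0]]'; python3 -m jog '[[0.001,0,0,0,0,0,0],[0.001,0,0,0,0,0,0],[0.001,0,0,0,0,0,0]]';  python3 -m jog '[[0.001,0,0,0,0,0,0],[0.001,0,0,0,0,0,0],[0.001,0,0,0,0,0,0]]'
```

```text
time_s: 10.95
ee_pos: [572.4, 144.9, 54.2]
tcp_rot: [-0.001, 0.547, 0.837, -0.004]
contact_force: [-7.4, -8.3, 9.5]
width: 45.3
gripper_force: 65.0
time_s: 11.2
ee_pos: [572.3, 145.0, 54.3]
tcp_rot: [-0.0, 0.547, 0.837, -0.004]
contact_force: [-6.4, -11.5, 10.0]
width: 44.7
gripper_force: 65.0
time_s: 11.45
ee_pos: [572.2, 145.3, 54.3]
tcp_rot: [0.0, 0.547, 0.837, -0.004]
contact_force: [-5.9, -12.8, 9.8]
width: 45.3
gripper_force: 65.1
time_s: 11.7
ee_pos: [571.9, 146.0, 54.3]
tcp_rot: [0.0, 0.547, 0.837, -0.004]
contact_force: [-6.2, -12.2, 9.5]
width: 44.9
gripper_force: 65.1
```

```bash
python3 -m jog '[[0.001,0,0,0,0,0,0],[0.001,0,0,0,0,0,0],[0.001,0,0,0,0,0,0]]'; python3 -m jog '[[0.001,0,0,0,0,0,0],[0.001,0,0,0,0,0,0],[0.001,0,0,0,0,0,0]]'; python3 -m jog '[[0.001,0,0,0,0,0,0],[0.001,0,0,0,0,0,0],[0.001,0,0,0,0,0,0]]'
```

```text
time_s: 11.95
ee_pos: [571.5, 146.9, 54.3]
tcp_rot: [0.0, 0.547, 0.837, -0.004]
contact_force: [-5.9, -12.3, 9.6]
width: 45.1
gripper_force: 65.1
time_s: 12.2
ee_pos: [571.1, 147.8, 54.3]
tcp_rot: [0.0, 0.547, 0.837, -0.004]
contact_force: [-6.4, -11.6, 9.8]
width: 45.4
gripper_force: 65.1
time_s: 12.45
ee_pos: [570.7, 148.7, 54.3]
tcp_rot: [0.0, 0.547, 0.837, -0.004]
contact_force: [-5.8, -11.8, 9.3]
width: 45.1
gripper_force: 65.1
```

Sliding steadily at about 8.5 N of friction, with no short-bar contact yet. Continuing.

```bash
python3 -m jog '[[0.001,0,0,0,0,0,0],[0.001,0,0,0,0,0,0],[0.001,0,0,0,0,0,0]]'; python3 -m jog '[[0.001,0,0,0,0,0,0],[0.001,0,0,0,0,0,0],[0.001,0,0,0,0,0,0]]'; python3 -m jog '[[0.001,0,0,0,0,0,0],[0.001,0,0,0,0,0,0],[0.001,0,0,0,0,0,0]]'; python3 -m jog '[[0.001,0,0,0,0,0,0],[0.001,0,0,0,0,0,0],[0.001,0,0,0,0,0,0]]'
```

```text
time_s: 12.7
ee_pos: [570.3, 149.7, 54.3]
tcp_rot: [0.0, 0.547, 0.837, -0.004]
contact_force: [-5.4, -11.8, 10.2]
width: 44.9
gripper_force: 65.1
time_s: 12.95
ee_pos: [569.9, 150.6, 54.3]
tcp_rot: [0.0, 0.547, 0.837, -0.004]
contact_force: [-5.0, -12.4, 8.7]
width: 45.1
gripper_force: 65.1
time_s: 13.2
ee_pos: [569.5, 151.5, 54.3]
tcp_rot: [0.0, 0.547, 0.837, -0.004]
contact_force: [-4.7, -12.3, 10.3]
width: 45.3
gripper_force: 65.1
time_s: 13.45
ee_pos: [569.1, 152.4, 54.3]
tcp_rot: [0.0, 0.547, 0.837, -0.004]
contact_force: [-5.3, -13.6, 10.0]
width: 45.0
gripper_force: 65.1
```

```bash
python3 -m jog '[[0.001,0,0,0,0,0,0],[0.001,0,0,0,0,0,0],[0.001,0,0,0,0,0,0]]'; python3 -m jog '[[0.001,0,0,0,0,0,0],[0.001,0,0,0,0,0,0],[0.001,0,0,0,0,0,0]]'; python3 -m jog '[[0.001,0,0,0,0,0,0],[0.001,0,0,0,0,0,0],[0.001,0,0,0,0,0,0]]'
```

```text
time_s: 13.7
ee_pos: [568.7, 153.3, 54.3]
tcp_rot: [0.0, 0.547, 0.837, -0.004]
contact_force: [-5.4, -11.9, 10.2]
width: 45.2
gripper_force: 65.1
time_s: 13.95
ee_pos: [568.3, 154.3, 54.3]
tcp_rot: [0.0, 0.547, 0.837, -0.004]
contact_force: [-5.9, -12.2, 10.6]
width: 45.1
gripper_force: 65.1
time_s: 14.2
ee_pos: [567.9, 155.2, 54.3]
tcp_rot: [0.0, 0.547, 0.837, -0.004]
contact_force: [-5.7, -12.2, 10.6]
width: 45.1
gripper_force: 65.1
```

Run:
```python
from h import *
im=arm.capture("scene")
a=im[150:240,290:410,::-1];cv2.imwrite("pics/s5.png",cv2.resize(a,None,fx=6.5,fy=6.5,interpolation=2))
```

```text
(no output)
```

View pics/s5.png

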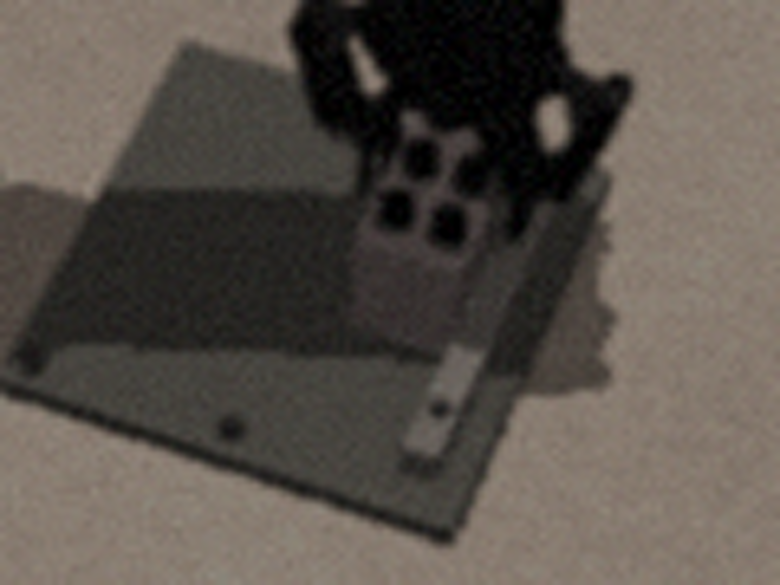

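Run:
```python
from h import *
S=lambda L:np.array(L)/6.5+[290,150]
th=np.radians(23.85);ex=np.array([np.cos(th),np.sin(th)]);ey=np.array([-ex[1],ex[0]])
f=ray("scene",S([(350,328),(452,345)]),12)[:,:2];b=ray("scene",S([(403,450)]),28)[:,:2]
g=ray("scene",S([(450,538)]),12)[:,:2]; c=ray("scene",S([(396,210),(449,223)]),79)[:,:2]
print("front face y from bar end (home: +60)",(f-b)@ey,"from plate edge (home 80)",(f-g)@ey)
print("front caps y from bar end (home: +77)",(c-b)@ey, "from plate edge (97)",(c-g)@ey)
print(b,g,c)
```

```text
front face y from bar end (home: +60) [59.83406827 67.42613152] from plate edge (home 80) [81.78611492 89.37817818]
front caps y from bar end (home: +77) [73.30808074 74.98679657] from plate edge (97) [95.2601274  96.93884323]
[[634.15222925  65.29539114]] [[669.28266555  56.82478204]] [[574.59765145 119.11912092]
 [593.7409636  129.41774081]]
```

The block's front end is within a few mm of home; the picture shows it lying against the long bar. Continuing in 1 mm steps.

```bash
python3 -m jog '[[0.001,0,0,0,0,0,0],[0.001,0,0,0,0,0,0],[0.001,0,0,0,0,0,0]]'; python3 -m jog '[[0.001,0,0,0,0,0,0],[0.001,0,0,0,0,0,0],[0.001,0,0,0,0,0,0]]'; python3 -m jog '[[0.001,0,0,0,0,0,0],[0.001,0,0,0,0,0,0],[0.001,0,0,0,0,0,0]]'
```

```text
time_s: 14.5
ee_pos: [567.8, 155.4, 54.3]
tcp_rot: [0.001, 0.547, 0.837, -0.004]
contact_force: [-5.0, -13.8, 9.5]
width: 45.0
gripper_force: 65.1
time_s: 14.75
ee_pos: [567.8, 155.4, 54.4]
tcp_rot: [0.001, 0.547, 0.837, -0.005]
contact_force: [-4.2, -15.4, 10.5]
width: 45.3
gripper_force: 65.1
time_s: 15.0
ee_pos: [567.8, 155.5, 54.4]
tcp_rot: [0.002, 0.548, 0.837, -0.005]
contact_force: [-3.2, -16.1, 10.3]
width: 45.1
gripper_force: 65.1
```

Both bars are bearing. Adding a little push on both and checking that it holds steady.

```bash
python3 -m jog '[[0.001,0.001,-0.0003,0,0,0,0],[0.002,0.002,-0.0003,0,0,0,0],[0.002,0.002,-0.0003,0,0,0,0],[0.002,0.002,-0.0003,0,0,0,0]]'; python3 -m jog '[[0,0.001,0,0,0,0,0],[0,0.001,0,0,0,0,0],[0,0.001,0,0,0,0,0],[0,0.001,0,0,0,0,0],[0,0.001,0,0,0,0,0],[0,0.001,0,0,0,0,0]]'
python3 - <<'E'
from h import *
s=arm.read_state();f=s["contact_force"];th=np.radians(23.85);ex=np.array([np.cos(th),np.sin(th)]);ey=np.array([-ex[1],ex[0]])
print(f[:2]@ex,f[:2]@ey,s["ft_torque"])
E
```

```text
time_s: 15.33
ee_pos: [567.8, 155.6, 54.5]
tcp_rot: [0.002, 0.548, 0.836, -0.007]
contact_force: [-6.6, -22.4, 15.8]
width: 45.6
gripper_force: 65.7
time_s: 15.83
ee_pos: [567.9, 155.6, 54.5]
tcp_rot: [0.001, 0.548, 0.836, -0.008]
contact_force: [-9.2, -23.8, 19.0]
width: 44.9
gripper_force: 66.2
-18.004576135651085 -18.029349584019897 [-4.55484907  1.97675693  0.35249293]
```

```bash
python3 -c "
from plant import arm
print(arm.read_state()['contact_force'],arm.hand_in())"
```

```text
the job is handed in; nothing more can be done
[ -9.17706221 -23.76980727  18.99121966] None
```

The six-vial block is held in the corner against both stop bars, with a measured push of about 18 N towards each (plate friction takes up to about 6 N of it). The job is handed in, but no verdict came back, and I did not take a final picture after the last push.

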